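# Turn the valve canister to the scanner and press its snap cap home

## Robot

A 7-joint arm with a two-finger parallel gripper is mounted at the origin on the work surface. World frame = base frame: x ahead of the robot, y to its left, z up, the work surface at z = 0. Lengths are in m, angles in rad, forces in N, time in s.
With the tool pointing down it reaches from about 0.4 to 0.85 m from the base axis. Payload 10.4 kg.
Tool frame: the origin (TCP) lies midway between the tips of the shut fingers; the grasp point (between the pads) lies 19 mm behind it; z points along the fingers, y is the line along which they close (so a half turn about z gives the same grasp; the last joint's range is limited). The gripper opens to 87 mm and grips with 3 to 60 N. Pads are 19 mm wide; open, the fingers measure 117 mm over their backs; the gripper's body (75 mm by 190 mm) begins 51 mm behind the grasp point.
Start: joints at [-1.348, 0.332, -0.065, 1.46, 0.022, 1.35, -0.088], TCP at [0.152, 0.606, 0.223] pointing down, gripper open.
Joint ranges: [-2.6, 2.6], [-0.5, 2.12], [-1.47, 1.34], [0.16, 2.42], [-1.27, 4.41], [0.06, 2.06], [-2.6, 2.6]. Speed limits (rad/s): [2.22, 2.22, 2.79, 2.79, 3.14, 3.14, 3.14].

## Interface

Orientations are given as a unit quaternion [x, y, z, w].
In Python, from bench import sensors, eyes, order gives the robot as it stands.
- The arm moves only by the tool arm_command, never from a script. Its argument "steps" is a list of rows, each an object with "rot": the turn, a rotation vector about the world's x, y, z in degrees, a list of three; "slide": the shift along the world's x, y, z in m, a list of three; "grip": the opening, from 0 (shut) to 1 (fully open). A call has exactly 8 rows; each row shifts and turns the commanded pose from where the row before left it; what a row does not reach is not made up. A row lasts 1/8 s, in which the tool goes at most 62.5 mm and 10.7 degrees, less where a joint would pass 70% of its speed; a pose out of reach is approached as far as the arm can. A call with a gripper value outside its range is refused whole. The fingers move at their own pace and stop on an object; "newtons" is the grip in N (left out, the last holds). Time passes only in rows, so rows that do not move let the fingers close, or fill a call up. It gives the time, the measured TCP pose, the force, the opening and the grip force at its end, in the units of the state.
- sensors.read_state(): the state, without advancing time (a new reading comes with each control period).
- eyes.camera(name): name is "scene" or "side" or "wrist"; returns a dict with "pixels" (384x512x3 uint8, red, green, blue), "intrinsics" (3x3 intrinsics, pixels), "pose" (4x4, takes a point from camera to world coordinates). Camera axes: x right, y down, z forward; pixel columns grow to the right and rows downward; lengths in m; the calibration is good to about 2 mm. A picture is of the moment at which its call begins. There is no depth.
- order.close_job(): hands the job in; it is judged then, once.
Trained networks look in a picture, given as the dict that the camera call returned (one of the last four; its "shot" number tells which), for a name from the list of things; names that differ only in an ending like _2 or _b are one class to them, and where a whole thing is asked for, a point or a joint stands for the part that bears it (a point fixed in the world has none). Each returns a list of dicts, best first, with "conf" (0 to 1); they miss things now and then, are a little off and sometimes report something else, mostly with a low value. They report only what shows in the picture. A call takes as long as a camera call. They do not tell look-alikes from the thing itself.
- eyes.look_for(name, picture): "bbox" ([left, top, right, bottom] in pixels, round what is visible of it).
The state is a dict: "time": time; "joint_positions": joint angles; "joint_vel": joint speeds; "joint_torque": joint torques, N m; "ee_pos": TCP position; "eef_rot": TCP orientation; "ft_force": force on the tool from outside, world axes, zero at the start; "torque": the same for the moment, N m; "width": finger opening in m; "grip_force": force on a finger pad.
Only numpy, scipy, OpenCV 4.12 (cv2) and the standard library are available. Lean on these libraries where they do the work, as an engineer would, in place of code of your own. Each camera call takes 0.05 s, during which the arm holds its last target. There are 200 camera calls.

## Task

Check in the valve canister: turn it in its nest until the raised plate on its side squarely faces the scanner block. Then pick up the small snap cap, press it onto the stud on top of the canister until it clicks, and keep pressing after the click so that the sprung valve pin under the cap is pushed nearly all the way in. Finish like that, still gripping the cap and pressing it down, with the plate still facing the scanner and everything else left where it stood.

Things in the scene. Friction and masses are not known exactly. Their poses are not given: they have to be found in the camera images.
- station: fixed check-in station: dark base plate 250 x 120 x 4 mm with a low nest ring (61 mm inside, rim 12 mm above the table) holding the canister, and the scanner block (60 x 70 mm, 89 mm high). Origin on the table under the nest's centre; x points from the nest to the scanner block, whose face is 95 mm from the origin
- scan_window (a point): centre of the dark window in the scanner block's face that looks at the nest, 42 mm above the table
- canister_mid (a point): centre (half-way up) of the steel canister with a stud, loose in the nest: 56 mm diameter, 100 mm high, underside 4 mm above the table, 0.3 to 0.65 kg. z up; x points to its marked side: a raised code plate 26 mm wide, 19 to 53 mm above the underside, standing out 2 mm, and a 2 mm high bar on the top face. The plain wall above the plate can be gripped
- stud_foot (a point): centre of the canister's top face, 50 mm above point canister_mid, at the foot of the stud. The stud stands up 16 mm, 18 mm in diameter, top tapered, with four sprung balls in its side 10.7 mm up (25 mm over the balls). Highest point: the valve pin, 21 mm above this point
- valve_pin (a joint): sprung brass pin, 10 mm in diameter, in the top of the stud, in m: 0 = out (its top 21 mm above the top face), 0.004 = fully pushed in; spring about 2 N per mm, about 9 N when fully in
- cap_mid (a point): centre (half-way up) of the black snap cap: ribbed cylinder, 32 mm diameter, 46 mm high, 40 to 65 g, standing on the table mouth down, z up. The upper 31 mm are solid, for gripping; below is a hollow skirt with an inner lip (opening 21 mm)
- cap_mouth (a point): centre of the cap's lower rim, 23 mm below its middle. On the stud its lip meets the balls with the rim 14 mm above the top face; 5 to 9 N pushes past them, and at about 10 mm it snaps: the click, the force drops and the cap is drawn down. At 6 mm the cap's roof meets the valve pin. Let go, it rests at about 5.4 mm with the pin 0.5 mm in; fully pressed it is at 2 mm
- wide_lid: low wide black lid lying flat, 68 mm across, 22 mm high with its knob; bystander (not the snap cap); origin at the centre of its underside
- bowl: small metal bowl, 110 mm across, 45 mm high; bystander; origin at the centre of its underside
- wrench: open-ended spanner lying flat, 150 mm long; bystander; origin at the middle of its underside
- mug: white mug, 76 mm across, 90 mm high; bystander; origin at the centre of its underside
- plain_canister: steel canister of the same size (56 mm by 104 mm) but without stud or plate, standing on the table; bystander; origin at the centre of its underside
- brush: hand brush lying flat; bystander; origin at the middle of its underside
- plate: white plate, 170 mm across, 20 mm high; bystander; origin at the centre of its underside
Not all that is in view belongs to the job. Leave any orange look-alike of the part that bears cap_mid alone.

How it is judged:
On the way, in this order (a step that is already met when the one before it is completed fails the run):
1. the canister, upright in its nest, has its plate facing the scanner window (within about 10 degrees) (x of scan_window in the frame of canister_mid above 0.05 m and y of scan_window in the frame of canister_mid between -0.017 and 0.017 m and angle between canister_mid's own z axis and vertical below 0.08 rad and horizontal distance between canister_mid and station below 0.008 m and height (world z) of canister_mid below 0.058 m), for 0.2 s.
2. the snap cap has clicked onto the stud (horizontal distance between cap_mouth and stud_foot below 0.003 m and z of cap_mouth in the frame of stud_foot below 0.0068 m and angle between cap_mid's own z axis and vertical below 0.1 rad), for 0.2 s.
At the end, for the whole second after the job is handed in: Canister upright in its nest, plate facing the scanner window within about 10 degrees; cap clicked on, mouth under 6.8 mm above the top face and centred within 3 mm; the fingers hold the cap and press it so that the valve pin is over 2.2 mm in, all through the last second (all of step 1 and all of step 2 and value of joint valve_pin above 0.0022 m and contact force between the fingers and cap above 1 N); the arm keeps its last pose, push and grip.
It fails at once if a bystander is shifted by more than 30 mm (distance of any of wide_lid, bowl, wrench, mug, plain_canister, brush, plate from where it was at the start of the episode above 0.03 m).
It also fails if it takes over 67 s, if anything falls off the work surface, if the arm or the gripper's body presses on something with over 40 N, if the wrist force passes 120 N, or if a joint passes its speed limit or range.

## Working session

There is one attempt and no reset: what is moved stays moved. The work goes in short steps, Python scripts to look and compute and a tool call to move; the robot and the scene stay as the last step left them, time stands still between calls to the robot, and variables do not carry over. Pictures are saved under pics/ and viewed, at most 10 in all, crops included, and the job is handed in when it is done.

Besides the shell and the picture viewer there is one more tool, called after "Emit:" as a command line: name --argument value ..., lists and objects as JSON in quotes. arm_command: Moves the arm, as the interface text tells. Its arguments: {"type":"object","properties":{"steps":{"type":"array","items":{"type":"object","properties":{"rot":{"type":"array","items":{"type":"number"}},"slide":{"type":"array","items":{"type":"number"}},"grip":{"type":"number"}}}},"newtons":{"type":"number"}},"required":["steps"]}

```bash
mkdir -p pics; cat > h.py <<'E'
import numpy as np, cv2
from bench import sensors, eyes, order
def proj(p,P):
    T=np.linalg.inv(p["pose"]);c=T[:3,:3]@np.array(P)+T[:3,3];u=np.array(p["intrinsics"])@c;return u[:2]/u[2]
def onz(p,u,v,z):
    T=np.array(p["pose"]);d=T[:3,:3]@np.linalg.solve(np.array(p["intrinsics"]),[u,v,1.]);o=T[:3,3];return o+d*(z-o[2])/d[2]
def save(p,n,crop=None,s=1):
    im=p["pixels"][:,:,::-1]
    if crop: im=im[crop[1]:crop[3],crop[0]:crop[2]]
    cv2.imwrite("pics/"+n,cv2.resize(im,None,fx=s,fy=s,interpolation=cv2.INTER_CUBIC))
E
python3 - <<'E'
from h import *
a=eyes.camera("scene");b=eyes.camera("side")
cv2.imwrite("pics/a.png",cv2.resize(np.vstack([a["pixels"],b["pixels"]])[:,:,::-1],None,fx=.78,fy=.78,interpolation=cv2.INTER_AREA))
for n,p in(("scene",a),("side",b)):
    print(n,np.array(p["pose"]).round(3).tolist())
    for t in ["station","canister_mid","cap_mid","wide_lid","plain_canister","bowl","mug","plate","wrench","brush"]:
        print(t,[(np.round(d["bbox"]).tolist(),round(d["conf"],2)) for d in eyes.look_for(t,p)][:3])
s=sensors.read_state();print(s["ee_pos"],s["eef_rot"],s["time"],s["ft_force"])
E
```

```text
scene [[-0.743, 0.402, -0.535, 1.192], [0.669, 0.458, -0.585, 0.663], [0.01, -0.793, -0.61, 0.776], [0.0, 0.0, 0.0, 1.0]]
station [([272.0, 221.0, 369.0, 285.0], 0.93)]
canister_mid [([215.0, 198.0, 238.0, 217.0], 0.6), ([290.0, 209.0, 312.0, 245.0], 0.56)]
cap_mid [([223.0, 160.0, 233.0, 180.0], 0.69), ([260.0, 156.0, 268.0, 174.0], 0.49), ([246.0, 166.0, 259.0, 181.0], 0.43)]
wide_lid [([215.0, 197.0, 238.0, 216.0], 0.87)]
plain_canister [([188.0, 190.0, 211.0, 230.0], 0.81)]
bowl [([169.0, 175.0, 201.0, 202.0], 0.78)]
mug [([201.0, 218.0, 241.0, 258.0], 0.88)]
plate [([145.0, 143.0, 191.0, 174.0], 0.86)]
wrench [([373.0, 267.0, 412.0, 307.0], 0.94)]
brush [([189.0, 131.0, 238.0, 156.0], 0.71), ([202.0, 215.0, 240.0, 261.0], 0.45)]
side [[0.835, -0.298, 0.462, 0.077], [-0.55, -0.47, 0.69, -0.756], [0.011, -0.831, -0.557, 0.72], [0.0, 0.0, 0.0, 1.0]]
station [([185.0, 161.0, 254.0, 216.0], 0.89)]
canister_mid [([219.0, 172.0, 237.0, 208.0], 0.81)]
cap_mid [([238.0, 236.0, 251.0, 253.0], 0.74), ([284.0, 261.0, 293.0, 281.0], 0.73), ([252.0, 247.0, 267.0, 273.0], 0.7)]
wide_lid [([278.0, 228.0, 303.0, 244.0], 0.66)]
plain_canister [([301.0, 190.0, 328.0, 228.0], 0.58)]
bowl [([316.0, 229.0, 362.0, 264.0], 0.65)]
mug [([282.0, 173.0, 311.0, 206.0], 0.56)]
plate [([183.0, 160.0, 251.0, 215.0], 0.72), ([341.0, 278.0, 415.0, 338.0], 0.63), ([266.0, 325.0, 347.0, 379.0], 0.2)]
wrench [([252.0, 252.0, 264.0, 271.0], 0.59), ([158.0, 168.0, 192.0, 183.0], 0.57)]
brush [([265.0, 326.0, 348.0, 378.0], 0.89), ([220.0, 172.0, 236.0, 206.0], 0.49)]
[0.1520892  0.60625567 0.22258882] [1.22590790e-01 9.92457300e-01 7.15531262e-05 1.23127701e-05] 1.1 [-0.36144569 -0.20722573 -0.54896178]
```

View pics/a.png

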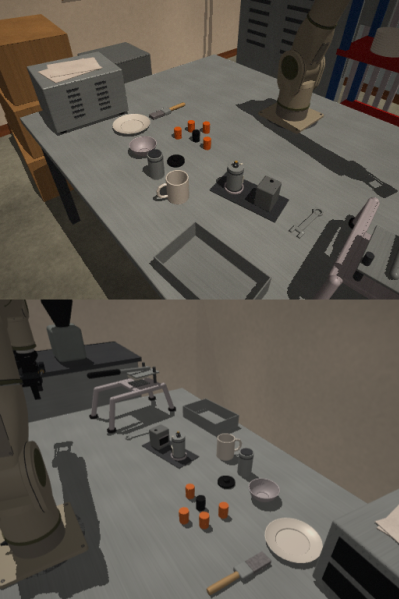

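The overview shows the black snap cap at scene (252,174) and side (259,260). Around it are orange look-alikes at scene (228,170), (245,160), (264,161) and (265,182). The wide lid, also black, is at scene (226,207). The cap is the upright black one, and I'll check it in a crop.

```bash
python3 - <<'E'
from h import *
a=eyes.camera("scene");b=eyes.camera("side")
ims=[cv2.resize(p["pixels"][c[1]:c[3],c[0]:c[2],::-1],(400,300),interpolation=cv2.INTER_CUBIC) for p,c in((a,(212,145,292,205)),(a,(260,190,380,280)),(b,(225,230,305,290)),(b,(170,150,270,225)))]
cv2.imwrite("pics/b.png",np.vstack([np.hstack(ims[:2]),np.hstack(ims[2:])]))
def tri(u,v):
    A=[];B=[]
    for p,x in((a,u),(b,v)):
        T=np.array(p["pose"]);d=T[:3,:3]@np.linalg.solve(np.array(p["intrinsics"]),[*x,1.]);d/=np.linalg.norm(d);M=np.eye(3)-np.outer(d,d);A.append(M);B.append(M@T[:3,3])
    return np.linalg.lstsq(np.vstack(A),np.hstack(B),rcond=None)[0]
print("cap",tri((252.5,173.5),(259,260)))
print("can",tri((301,227),(228,190)))
print(onz(a,252.5,173.5,.023),onz(b,259,260,.023))
for n in["cap_mid","station","canister_mid"]:print(n,[eyes.look_for(n,p) for p in(a,b)])
E
```

```text
cap [ 0.48678861 -0.14789232  0.02495041]
can [0.57399369 0.15940233 0.04842117]
[ 0.47928874 -0.14637482  0.023     ] [ 0.49286657 -0.1507465   0.023     ]
cap_mid [[{'bbox': [221.3, 161.2, 232.3, 181.1], 'conf': 0.72}, {'bbox': [258.9, 157.7, 269.4, 171.0], 'conf': 0.71}, {'bbox': [247.5, 164.0, 257.9, 180.3], 'conf': 0.65}, {'bbox': [262.1, 175.9, 269.8, 193.2], 'conf': 0.63}, {'bbox': [268.9, 220.3, 367.2, 284.9], 'conf': 0.52}], [{'bbox': [251.1, 251.9, 264.1, 269.9], 'conf': 0.8}, {'bbox': [238.7, 235.7, 248.5, 255.0], 'conf': 0.76}, {'bbox': [227.8, 268.7, 243.8, 287.3], 'conf': 0.56}, {'bbox': [256.8, 273.6, 269.1, 293.1], 'conf': 0.54}, {'bbox': [304.8, 189.4, 328.4, 228.8], 'conf': 0.15}]]
station [[{'bbox': [269.4, 223.2, 370.5, 283.8], 'conf': 0.67}], [{'bbox': [184.0, 160.0, 251.4, 213.6], 'conf': 0.72}]]
canister_mid [[{'bbox': [292.3, 208.4, 312.5, 247.6], 'conf': 0.8}], [{'bbox': [220.4, 169.4, 236.1, 205.9], 'conf': 0.55}]]
```

View pics/b.png

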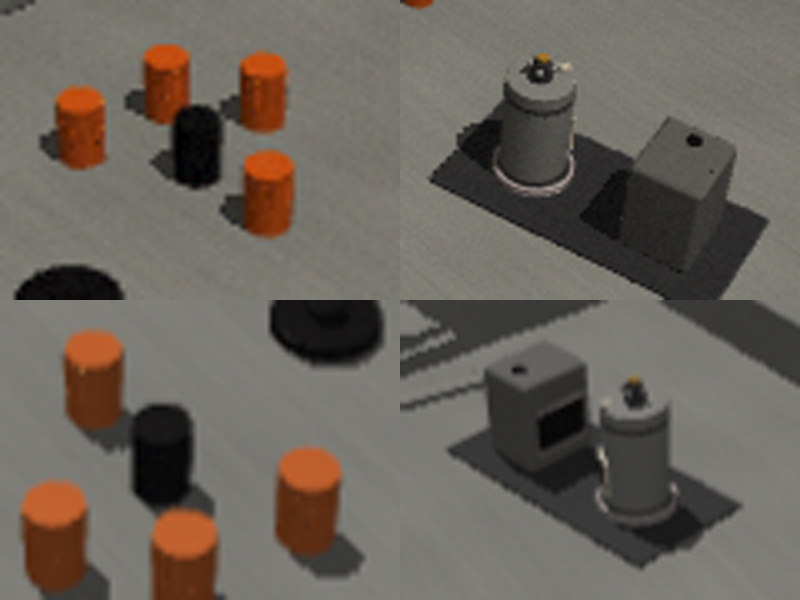

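The crop confirms an upright black cap at scene (251,174). The canister is at scene (301,227), with its white bar on the top face at (309,210). The scanner is to its lower right.

```bash
python3 - <<'E'
from h import *
a=eyes.camera("scene");b=eyes.camera("side")
print("bar",onz(a,308.9,209.8,.106),onz(b,221.8,175,.106))
print("pin",onz(a,302.8,207.2,.125),onz(b,227.7,169.5,.125))
print("blocktop corners a",[onz(a,260+x/3.333,190+y/3.333,.089).round(3) for x,y in((671-400,120),(735-400,152),(696-400,196),(628-400,172))])
print("b",[onz(b,170+x/4,150+y/4,.089).round(3) for x,y in((87,65),(144,44),(187,63),(125,85))])
s=sensors.read_state();print(s["time"])
w=eyes.camera("wrist");p=np.array(w["pose"]);print(p.round(3).tolist(),s["ee_pos"])
print(np.array(w["intrinsics"]).round(0).tolist())
E
```

```text
bar [0.55620131 0.16792885 0.106     ] [0.55965995 0.1671432  0.106     ]
pin [0.57835087 0.16439423 0.125     ] [0.57731506 0.15871079 0.125     ]
blocktop corners a [array([0.525, 0.255, 0.089]), array([0.517, 0.31 , 0.089]), array([0.577, 0.319, 0.089]), array([0.595, 0.27 , 0.089])]
b [array([0.515, 0.299, 0.089]), array([0.573, 0.307, 0.089]), array([0.589, 0.257, 0.089]), array([0.527, 0.251, 0.089])]
1.6
[[0.243, 0.935, 0.26, 0.081], [0.97, -0.234, -0.065, 0.624], [-0.0, 0.268, -0.963, 0.386], [0.0, 0.0, 0.0, 1.0]] [0.15204648 0.60623066 0.22255078]
[[288.0, 0.0, 261.0], [0.0, 288.0, 191.0], [0.0, 0.0, 1.0]]
```

Emit:
arm_command --steps '[{"slide": [0.038, -0.04, 0]}, {"slide": [0.038, -0.04, 0]}, {"slide": [0.038, -0.04, 0]}, {"slide": [0.038, -0.04, 0]}, {"slide": [0.038, -0.04, 0]}, {"slide": [0.038, -0.04, 0]}, {"slide": [0.038, -0.04, 0]}, {"slide": [0.038, -0.04, 0]}]'

```text
schema error: expected keys rot, slide, grip
```

Emit:
arm_command --steps '[{"slide": [0.04, -0.042, 0]}, {"slide": [0.04, -0.042, 0]}, {"slide": [0.04, -0.041, 0]}, {}, {}, {}, {}, {}]'

```text
schema error: expected keys rot, slide, grip
```

```bash
python3 - <<'E'
from h import *
w=eyes.camera("wrist");save(w,"w1.png",None,1.5)
s=sensors.read_state();print(s["ee_pos"],s["eef_rot"],s["joint_positions"],s["time"],s["ft_force"])
np.save("w1.npy",w,allow_pickle=True)
for n in["canister_mid","station"]:print(eyes.look_for(n,w))
E
```

```text
[0.15207529 0.60624003 0.2225678 ] [ 1.22582161e-01  9.92458368e-01  3.87256743e-05 -7.11885203e-06] [-1.34760475  0.33221461 -0.06467576  1.46009692  0.02158741  1.34989882
 -0.08846843] 1.7 [ 0.69671279  0.0066147  -0.0199465 ]
[]
[]
```

View pics/w1.png

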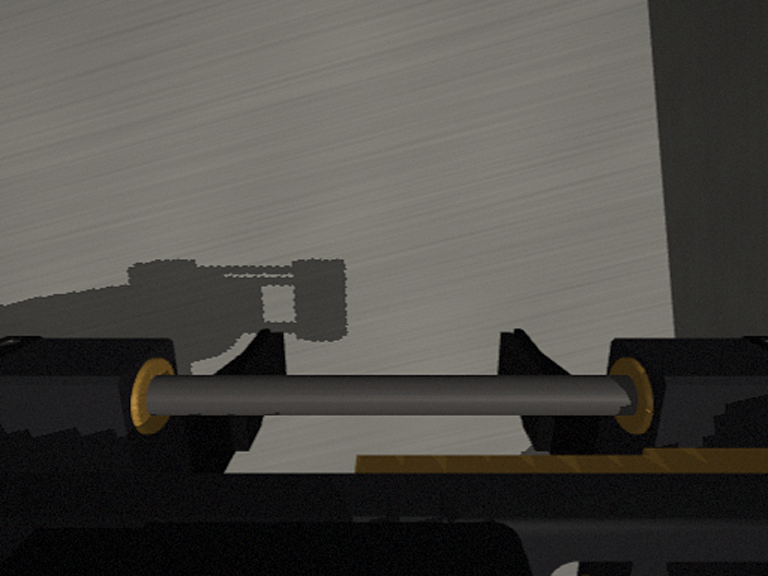

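The moves were refused because every key has to be in each row. The wrist view shows only the fingers over bare table, and the gripper covers the rows below about 220. I'll stop 60 mm short of the canister so it shows in the upper part.

Emit:
arm_command --steps '[{"slide": [0.042, -0.041, 0], "rot": [0, 0, 0], "grip": 1}, {"slide": [0.042, -0.041, 0], "rot": [0, 0, 0], "grip": 1}, {"slide": [0.042, -0.041, 0], "rot": [0, 0, 0], "grip": 1}, {"slide": [0.042, -0.041, 0], "rot": [0, 0, 0], "grip": 1}, {"slide": [0.042, -0.041, 0], "rot": [0, 0, 0], "grip": 1}, {"slide": [0.042, -0.041, 0], "rot": [0, 0, 0], "grip": 1}, {"slide": [0.042, -0.041, 0], "rot": [0, 0, 0], "grip": 1}, {"slide": [0.042, -0.041, 0], "rot": [0, 0, 0], "grip": 1}]'

```text
time: 2.8
ee_pos: [0.4893, 0.2768, 0.2229]
eef_rot: [0.122, 0.992, 0.0, 0.0]
ft_force: [0.0, 0.7, -0.9]
width: 0.087
grip_force: 0.0
```

Emit:
arm_command --steps '[{"slide": [0.042, -0.041, 0], "rot": [0, 0, 0], "grip": 1}, {"slide": [0.042, -0.041, 0], "rot": [0, 0, 0], "grip": 1}, {"slide": [0.042, -0.041, 0], "rot": [0, 0, 0], "grip": 1}, {"slide": [0.0, 0, 0], "rot": [0, 0, 0], "grip": 1}, {"slide": [0, 0, 0], "rot": [0, 0, 0], "grip": 1}, {"slide": [0, 0, 0], "rot": [0, 0, 0], "grip": 1}, {"slide": [0, 0, 0], "rot": [0, 0, 0], "grip": 1}, {"slide": [0, 0, 0], "rot": [0, 0, 0], "grip": 1}]'

```text
time: 3.8
ee_pos: [0.6138, 0.1559, 0.2228]
eef_rot: [0.122, 0.993, 0.0, 0.0]
ft_force: [-1.1, 0.3, 0.1]
width: 0.0867
grip_force: 0.0
```

```bash
python3 - <<'E'
from h import *
w=eyes.camera("wrist");save(w,"w2.png",None,1.5)
s=sensors.read_state();print(s["ee_pos"],s["eef_rot"],s["joint_positions"],s["time"],s["ft_force"])
np.save("w2.npy",w,allow_pickle=True)
for n in["canister_mid","station"]:print(eyes.look_for(n,w))
E
```

```text
[0.61386101 0.15567056 0.222716  ] [1.22243214e-01 9.92500162e-01 1.55165762e-04 4.25216904e-05] [-0.58444423  0.35604387  0.34511977  1.45552371 -0.12139499  1.35080833
  1.09285619] 3.85 [-0.31332473 -0.60023272 -0.63848453]
[{'bbox': [230.1, 121.5, 289.5, 179.5], 'conf': 0.93}]
[{'bbox': [192.9, 23.9, 409.4, 202.7], 'conf': 0.98}]
```

View pics/w2.png

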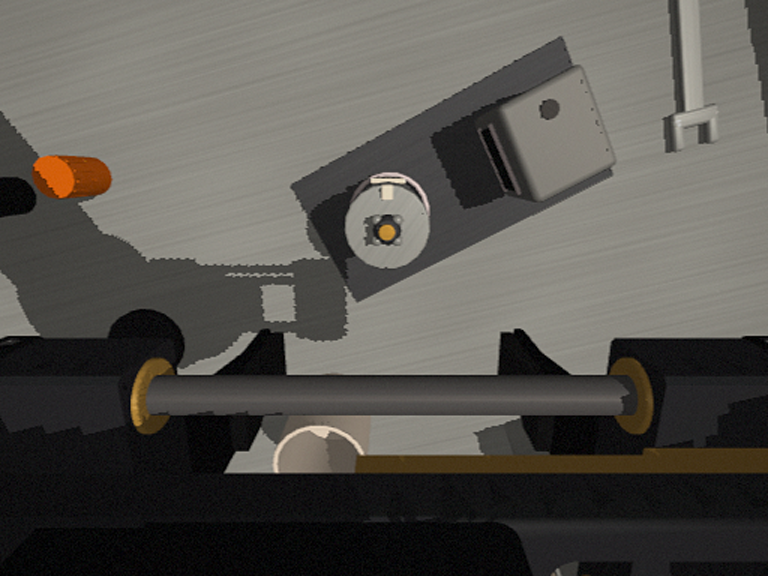

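The wrist view shows the pin at (387,232) and the bar at (387,191), both in ×1.5 pixels, so the plate points straight up in the image. The scanner is up and to the right. The base plate corners are at (291,186), (360,301) and (562,38).

```bash
python3 - <<'E'
from h import *
w=np.load("w2.npy",allow_pickle=True).item()
f=lambda x,y,z:onz(w,x/1.5,y/1.5,z)[:2]
pin=f(387,232,.125);bar=f(387,191,.106);c=f(388,226,.104)
A,B,C,D=f(291,186,.004),f(360,301,.004),f(562,38,.004),f(612,179,.004)
ang=lambda d:np.degrees(np.arctan2(d[1],d[0]))
print(pin,bar,c,"bar",ang(bar-pin),"edges",ang(C-A),ang(D-B),ang(B-A)+90,ang(B-A)-90,np.linalg.norm(B-A),np.linalg.norm(C-A))
# block front-top edge
p=f(478,116,.089);q=f(540,201,.089);print("blk",p,q,ang(q-p))
s=sensors.read_state();q=s["eef_rot"];print("tool y",ang((2*q[0]*q[1],2*q[1]**2-1)))
bb=[(x/1.5,y/1.5) for x,y in((73,176),(18,196))];print([onz(w,*b,.023) for b in bb])
E
```

```text
[0.57898989 0.16138003] [0.55636257 0.16689764] [0.57825023 0.16202879] bar 166.29601752908616 edges 103.2500844775695 102.65616077269641 104.9592317823394 -75.0407682176606 0.11868099353346484 0.2492342287601424
blk [0.52563221 0.23483172] [0.58863429 0.26532115] 25.824348367500924
tool y 75.93732846427632
[array([ 0.48690628, -0.08012921,  0.023     ]), array([ 0.4906664 , -0.13103995,  0.023     ])]
```

Emit:
arm_command --steps '[{"slide": [-0.035, 0.006, 0], "rot": [0, 0, 0], "grip": 1}, {"slide": [0, 0, -0.04], "rot": [0, 0, 0], "grip": 1}, {"slide": [0, 0, -0.04], "rot": [0, 0, 0], "grip": 1}, {"slide": [0, 0, -0.04], "rot": [0, 0, 0], "grip": 1}, {"slide": [0, 0, -0.033], "rot": [0, 0, 0], "grip": 1}, {"slide": [0, 0, 0], "rot": [0, 0, 0], "grip": 1}, {"slide": [0, 0, 0], "rot": [0, 0, 0], "grip": 0}, {"slide": [0, 0, 0], "rot": [0, 0, 0], "grip": 0}]' --newtons 20

```text
time: 4.95
ee_pos: [0.5801, 0.1616, 0.0714]
eef_rot: [0.123, 0.992, 0.001, 0.001]
ft_force: [0.0, -0.1, 0.7]
width: 0.0739
grip_force: 0.0
```

Emit:
arm_command --steps '[{"slide": [0, 0, 0], "rot": [0, 0, 0], "grip": 0}, {"slide": [0, 0, 0], "rot": [0, 0, 0], "grip": 0}, {"slide": [0, 0, 0], "rot": [0, 0, 0], "grip": 0}, {"slide": [0, 0, 0], "rot": [0, 0, 0], "grip": 0}, {"slide": [0, 0, 0], "rot": [0, 0, 0], "grip": 0}, {"slide": [0, 0, 0], "rot": [0, 0, 0], "grip": 0}, {"slide": [0, 0, 0], "rot": [0, 0, 0], "grip": 0}, {"slide": [0, 0, 0], "rot": [0, 0, 0], "grip": 0}]'

```text
time: 5.95
ee_pos: [0.5793, 0.1614, 0.0701]
eef_rot: [0.123, 0.992, 0.0, 0.0]
ft_force: [-2.1, -0.3, 5.3]
width: 0.0556
grip_force: 20.0
```

Emit:
arm_command --steps '[{"slide": [0, 0, 0], "rot": [0, 0, -9], "grip": 0}, {"slide": [0, 0, 0], "rot": [0, 0, -9], "grip": 0}, {"slide": [0, 0, 0], "rot": [0, 0, -9], "grip": 0}, {"slide": [0, 0, 0], "rot": [0, 0, -9], "grip": 0}, {"slide": [0, 0, 0], "rot": [0, 0, -9], "grip": 0}, {"slide": [0, 0, 0], "rot": [0, 0, -9], "grip": 0}, {"slide": [0, 0, 0], "rot": [0, 0, -9], "grip": 0}, {"slide": [0, 0, 0], "rot": [0, 0, 0], "grip": 0}]'

```text
time: 6.95
ee_pos: [0.5796, 0.1614, 0.0701]
eef_rot: [0.624, 0.781, 0.0, 0.0]
ft_force: [0.1, -0.2, 4.8]
width: 0.0557
grip_force: 20.0
```

```bash
python3 - <<'E'
from h import *
s=sensors.read_state();q=s["eef_rot"];print(s["ee_pos"],q,np.degrees(np.arctan2(2*q[0]*q[1],2*q[1]**2-1)),s["ft_force"],s["torque"],s["grip_force"],s["joint_positions"])
E
```

```text
[0.57955088 0.16142734 0.07012425] [6.23940402e-01 7.81471712e-01 4.60774581e-04 3.54820370e-04] 77.20895025104696 [ 0.05796031 -0.24389569  4.80556158] [-0.08918097  0.14420298 -0.04533557] 20.001580389216542 [-0.76357752  0.44397788  0.52172301  1.72025868 -0.25035109  1.04290778
  0.06634204]
```

Emit:
arm_command --steps '[{"slide": [0, 0, 0], "rot": [0, 0, 0], "grip": 1}, {"slide": [0, 0, 0], "rot": [0, 0, 0], "grip": 1}, {"slide": [0, 0, 0], "rot": [0, 0, 0], "grip": 1}, {"slide": [0, 0, 0.03], "rot": [0, 0, 0], "grip": 1}, {"slide": [0, 0, 0.06], "rot": [0, 0, 0], "grip": 1}, {"slide": [0, 0, 0.06], "rot": [0, 0, 0], "grip": 1}, {"slide": [0.01, -0.045, 0], "rot": [0, 0, 0], "grip": 1}, {"slide": [0, 0, 0], "rot": [0, 0, 0], "grip": 1}]'

```text
time: 7.95
ee_pos: [0.5899, 0.1119, 0.2205]
eef_rot: [0.625, 0.78, 0.0, 0.001]
ft_force: [0.3, -0.1, 0.1]
width: 0.0873
grip_force: 0.0
```

```bash
python3 - <<'E'
from h import *
w=eyes.camera("wrist");save(w,"w3.png",None,1.5)
s=sensors.read_state();print(s["ee_pos"],s["time"])
np.save("w3.npy",w,allow_pickle=True)
print(eyes.look_for("canister_mid",w),eyes.look_for("station",w))
E
```

```text
[0.58927075 0.1143248  0.21972088] 8.0
[{'bbox': [236.2, 106.7, 289.5, 168.2], 'conf': 0.59}] [{'bbox': [206.5, 2.6, 309.4, 181.6], 'conf': 0.67}]
```

View pics/w3.png

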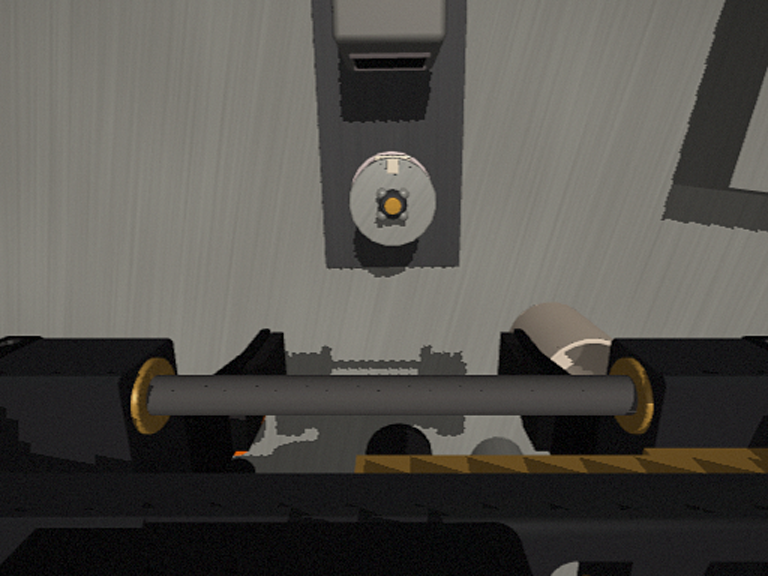

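The picture shows bar (392,165), pin (393,206) and window (389,62) in one line, so the plate faces the scanner. Next is the cap, viewed from 50 mm short of it.

Emit:
arm_command --steps '[{"slide": [-0.015, -0.051, 0], "rot": [0, 0, 0], "grip": 1}, {"slide": [-0.015, -0.051, 0], "rot": [0, 0, 0], "grip": 1}, {"slide": [-0.015, -0.051, 0], "rot": [0, 0, 0], "grip": 1}, {"slide": [-0.015, -0.051, 0], "rot": [0, 0, 0], "grip": 1}, {"slide": [-0.015, -0.051, 0], "rot": [0, 0, 0], "grip": 1}, {"slide": [-0.015, -0.051, 0], "rot": [0, 0, 0], "grip": 1}, {"slide": [0, 0, 0], "rot": [0, 0, 0], "grip": 1}, {"slide": [0, 0, 0], "rot": [0, 0, 0], "grip": 1}]'

```text
time: 9.1
ee_pos: [0.4995, -0.1883, 0.2192]
eef_rot: [0.622, 0.783, 0.0, -0.0]
ft_force: [-0.0, 0.6, -0.4]
width: 0.0872
grip_force: 0.0
```

```bash
python3 - <<'E'
from h import *
w=np.load("w3.npy",allow_pickle=True).item()
f=lambda x,y,z:onz(w,x/1.5,y/1.5,z)[:2]
ang=lambda d:np.degrees(np.arctan2(d[1],d[0]))
pin=f(393,206,.125);bar=f(392.5,165,.106);win=f(390,62,.05)
L=(f(313,10,.004)-f(327,267,.004));R=f(465,10,.004)-f(459,265,.004)
print("pin",pin,"bar",ang(bar-pin),"win",win,ang(win-pin),"edges",ang(L),ang(R))
w=eyes.camera("wrist");save(w,"w4.png",None,1.5);np.save("w4.npy",w,allow_pickle=True)
s=sensors.read_state();print(s["ee_pos"],s["time"])
print(eyes.look_for("cap_mid",w))
E
```

```text
pin [0.58007594 0.16127647] bar 103.22739448843458 win [0.55796791 0.25151851] 103.76553555174002 edges 103.3511216368508 103.7167829905628
[ 0.49967528 -0.18788078  0.21923113] 9.15
[{'bbox': [271.9, 185.3, 292.1, 218.6], 'conf': 0.83}, {'bbox': [203.3, 170.4, 231.9, 205.3], 'conf': 0.82}, {'bbox': [260.3, 65.1, 287.0, 93.0], 'conf': 0.78}, {'bbox': [153.7, 293.2, 235.3, 315.4], 'conf': 0.7}, {'bbox': [246.2, 123.4, 270.3, 155.7], 'conf': 0.65}, {'bbox': [175.7, 123.7, 209.5, 156.4], 'conf': 0.65}]
```

View pics/w4.png

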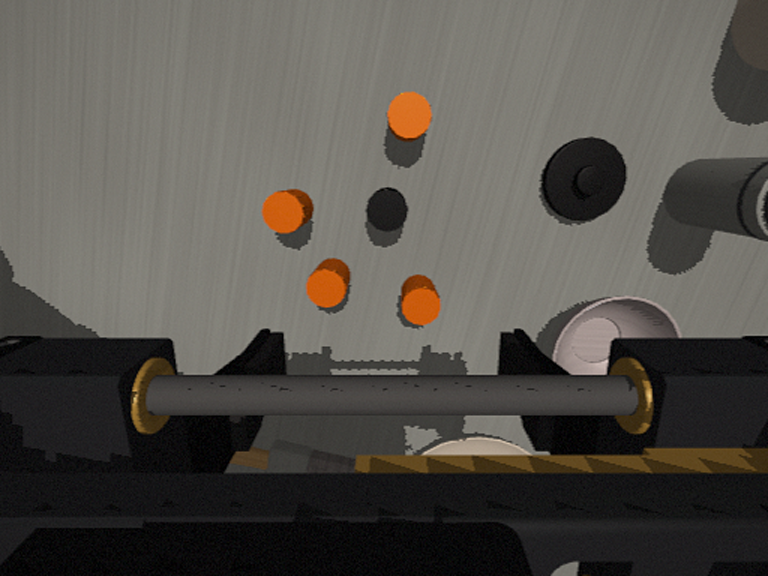

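The picture shows the black cap at (387,208), with oranges at (409,115), (287,211), (328,286) and (420,302). The right side is free.

```bash
python3 - <<'E'
from h import *
w=np.load("w4.npy",allow_pickle=True).item()
f=lambda x,y,z:onz(w,x/1.5,y/1.5,z)[:2]
im=w["pixels"].astype(int);g=im.sum(2)
m=np.zeros(g.shape,np.uint8);m[115:165,235:280]=(g[115:165,235:280]<110)
n,l,st,ce=cv2.connectedComponentsWithStats(m);k=1+np.argmax(st[1:,4]);print(st[k],ce[k]*1.5)
q=sensors.read_state()["eef_rot"];tx=np.array([q[0]**2-q[1]**2,2*q[0]*q[1]]);ty=np.array([2*q[0]*q[1],q[1]**2-q[0]**2])
c=f(387,207.5,.046);print("cap",c,"c2",onz(w,*ce[k],.043)[:2],"px dia mm",np.linalg.norm(f(367,208,.046)-f(407,208,.046)))
for n,p in dict(o1=(409,115),o2=(284,212),o3=(327,288),o4=(420,305)).items():
    d=f(*p,.046)-c;print(n,tx@d,ty@d)
d=f(762,200,.104)-c;print("plaincan",tx@d,ty@d); print(tx,ty)
E
```

```text
[245 125  26  29 581] [386.45008606 209.32874355]
cap [ 0.48651496 -0.14741678] c2 [ 0.48643881 -0.1491489 ] px dia mm 0.030790210015470224
o1 0.0664856343745086 0.016274966315205946
o2 -0.003347932973515572 -0.07951354223137606
o3 -0.06429242170182078 -0.048820868455662025
o4 -0.07880117197511471 0.02670383973860008
plaincan 0.009609319339510716 0.2381682029784535
[-0.2264123   0.97403146] [0.97403146 0.2264123 ]
```

Emit:
arm_command --steps '[{"slide": [-0.013, 0.04, 0], "rot": [0, 0, 0], "grip": 0.7}, {"slide": [0, 0, -0.05], "rot": [0, 0, 0], "grip": 0.7}, {"slide": [0, 0, -0.05], "rot": [0, 0, 0], "grip": 0.7}, {"slide": [0, 0, -0.05], "rot": [0, 0, 0], "grip": 0.7}, {"slide": [0, 0, -0.035], "rot": [0, 0, 0], "grip": 0.7}, {"slide": [0, 0, -0.02], "rot": [0, 0, 0], "grip": 0.7}, {"slide": [0, 0, 0], "rot": [0, 0, 0], "grip": 0.7}, {"slide": [0, 0, 0], "rot": [0, 0, 0], "grip": 0.7}]' --newtons 40

```text
time: 10.2
ee_pos: [0.4868, -0.1493, 0.0153]
eef_rot: [0.623, 0.783, 0.0, 0.0]
ft_force: [-0.0, 0.3, 0.3]
width: 0.0612
grip_force: 0.0
```

Emit:
arm_command --steps '[{"slide": [0, 0, 0], "rot": [0, 0, 0], "grip": 0}, {"slide": [0, 0, 0], "rot": [0, 0, 0], "grip": 0}, {"slide": [0, 0, 0], "rot": [0, 0, 0], "grip": 0}, {"slide": [0, 0, 0], "rot": [0, 0, 0], "grip": 0}, {"slide": [0, 0, 0], "rot": [0, 0, 0], "grip": 0}, {"slide": [0, 0, 0], "rot": [0, 0, 0], "grip": 0}, {"slide": [0, 0, 0], "rot": [0, 0, 0], "grip": 0}, {"slide": [0, 0, 0], "rot": [0, 0, 0], "grip": 0}]'

```text
time: 11.2
ee_pos: [0.4862, -0.1497, 0.0147]
eef_rot: [0.623, 0.782, 0.0, 0.0]
ft_force: [-1.6, 1.4, 4.6]
width: 0.0312
grip_force: 40.0
```

Emit:
arm_command --steps '[{"slide": [0, 0, 0.06], "rot": [0, 0, 0], "grip": 0}, {"slide": [0, 0, 0.06], "rot": [0, 0, 0], "grip": 0}, {"slide": [0.005, 0.01, 0.06], "rot": [0, 0, 0], "grip": 0}, {"slide": [0.02, 0.052, 0.02], "rot": [0, 0, 0], "grip": 0}, {"slide": [0.02, 0.052, 0], "rot": [0, 0, 0], "grip": 0}, {"slide": [0.02, 0.052, 0], "rot": [0, 0, 0], "grip": 0}, {"slide": [0.02, 0.052, 0], "rot": [0, 0, 0], "grip": 0}, {"slide": [0.019, 0.049, 0], "rot": [0, 0, 0], "grip": 0}]'

```text
time: 12.2
ee_pos: [0.5903, 0.1192, 0.214]
eef_rot: [0.623, 0.782, -0.0, -0.0]
ft_force: [-0.3, -0.8, 0.3]
width: 0.0311
grip_force: 40.0
```

Emit:
arm_command --steps '[{"slide": [0, 0, 0], "rot": [0, 0, 0], "grip": 0}, {"slide": [0, 0, 0], "rot": [0, 0, 0], "grip": 0}, {"slide": [0, 0, 0], "rot": [0, 0, 0], "grip": 0}, {"slide": [0, 0, 0], "rot": [0, 0, 0], "grip": 0}, {"slide": [0, 0, 0], "rot": [0, 0, 0], "grip": 0}, {"slide": [0, 0, 0], "rot": [0, 0, 0], "grip": 0}, {"slide": [0, 0, 0], "rot": [0, 0, 0], "grip": 0}, {"slide": [0, 0, 0], "rot": [0, 0, 0], "grip": 0}]'

```text
time: 13.2
ee_pos: [0.59, 0.1173, 0.2146]
eef_rot: [0.623, 0.782, 0.0, 0.0]
ft_force: [0.4, -0.7, 0.1]
width: 0.0311
grip_force: 40.0
```

```bash
python3 - <<'E'
from h import *
w=eyes.camera("wrist");np.save("w5.npy",w,allow_pickle=True);save(w,"w5.png",(160,80,360,230),4)
s=sensors.read_state();e=s["ee_pos"];print(e,s["eef_rot"],s["time"],s["ft_force"],s["width"])
print(eyes.look_for("cap_mid",w)[:3],eyes.look_for("canister_mid",w)[:2])
for h in(-.0147,.0313):print("axis pt",h,proj(w,e+[0,0,h]))
q=s["eef_rot"];tx=np.array([q[0]**2-q[1]**2,2*q[0]*q[1],0])
print("rim front",proj(w,e+tx*.016+[0,0,-.0147]),"top front",proj(w,e+tx*.016+[0,0,.0313]))
E
```

```text
[0.59006819 0.11727456 0.21456472] [6.23051474e-01 7.82180835e-01 3.69970450e-05 2.71301778e-05] 13.25 [-0.61487618  0.50759925  0.25231221] 0.031030911613079467
[{'bbox': [230.5, 201.1, 289.1, 288.4], 'conf': 0.97}] [{'bbox': [235.5, 114.0, 290.2, 171.8], 'conf': 0.89}]
axis pt -0.0147 [260.72791495 225.1832108 ]
axis pt 0.0313 [260.60588273 259.64070502]
rim front [260.73215991 202.1900678 ] top front [260.60776496 230.52647005]
```

View pics/w5.png

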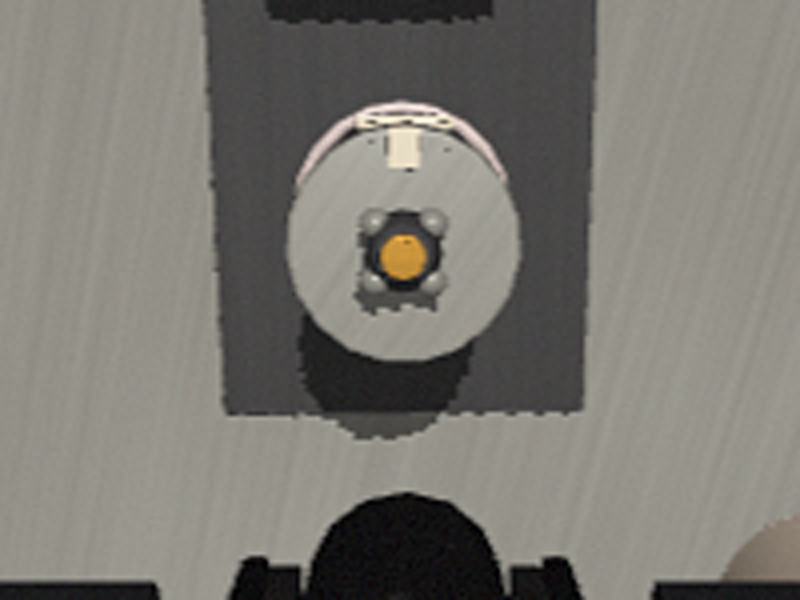

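The crop shows the cap's front rim at image row 203, against 202 expected if it is centred in the grip. The pin is at (261.0,144.2).

```bash
python3 - <<'E'
from h import *
w=np.load("w5.npy",allow_pickle=True).item()
e=sensors.read_state()["ee_pos"]
p=onz(w,261,144.2,.125);b=onz(w,261,80+148/4,.106)
d=onz(w,260.9,203,e[2]-.0147)-onz(w,260.73,202.19,e[2]-.0147)
print("pin",p,"cap off",d,"go",p-e-d,"z: rim at pin",e[2]-.0147-.125)
E
```

```text
pin [0.58010397 0.16127988 0.125     ] cap off [ 0.0002309  -0.00051268  0.        ] go [-0.0101987   0.04455548 -0.08956567] z: rim at pin 0.07486567196098101
```

Emit:
arm_command --steps '[{"slide": [-0.01, 0.0445, 0], "rot": [0, 0, 0], "grip": 0}, {"slide": [0, 0, -0.025], "rot": [0, 0, 0], "grip": 0}, {"slide": [0, 0, -0.025], "rot": [0, 0, 0], "grip": 0}, {"slide": [0, 0, -0.02], "rot": [0, 0, 0], "grip": 0}, {"slide": [0, 0, 0], "rot": [0, 0, 0], "grip": 0}, {"slide": [0, 0, 0], "rot": [0, 0, 0], "grip": 0}, {"slide": [0, 0, 0], "rot": [0, 0, 0], "grip": 0}, {"slide": [0, 0, 0], "rot": [0, 0, 0], "grip": 0}]' --newtons 45

```text
time: 14.35
ee_pos: [0.5804, 0.1619, 0.1453]
eef_rot: [0.623, 0.782, 0.001, 0.0]
ft_force: [-1.2, 0.4, -0.8]
width: 0.0312
grip_force: 45.0
```

Emit:
arm_command --steps '[{"slide": [0, 0, -0.004], "rot": [0, 0, 0], "grip": 0}, {"slide": [0, 0, -0.004], "rot": [0, 0, 0], "grip": 0}, {"slide": [0, 0, -0.002], "rot": [0, 0, 0], "grip": 0}, {"slide": [0, 0, -0.002], "rot": [0, 0, 0], "grip": 0}, {"slide": [0, 0, -0.001], "rot": [0, 0, 0], "grip": 0}, {"slide": [0, 0, 0], "rot": [0, 0, 0], "grip": 0}, {"slide": [0, 0, 0], "rot": [0, 0, 0], "grip": 0}, {"slide": [0, 0, 0], "rot": [0, 0, 0], "grip": 0}]'

```text
time: 15.35
ee_pos: [0.5802, 0.1617, 0.1317]
eef_rot: [0.623, 0.782, 0.0, 0.0]
ft_force: [-0.6, -0.3, 3.6]
width: 0.0307
grip_force: 45.0
```

Contact is at rim ≈13 mm with 3.6 N, as described. I'll press through the click.

Emit:
arm_command --steps '[{"slide": [0, 0, -0.001], "rot": [0, 0, 0], "grip": 0}, {"slide": [0, 0, -0.001], "rot": [0, 0, 0], "grip": 0}, {"slide": [0, 0, -0.001], "rot": [0, 0, 0], "grip": 0}, {"slide": [0, 0, -0.001], "rot": [0, 0, 0], "grip": 0}, {"slide": [0, 0, -0.001], "rot": [0, 0, 0], "grip": 0}, {"slide": [0, 0, 0], "rot": [0, 0, 0], "grip": 0}, {"slide": [0, 0, 0], "rot": [0, 0, 0], "grip": 0}, {"slide": [0, 0, 0], "rot": [0, 0, 0], "grip": 0}]'

```text
time: 16.35
ee_pos: [0.5799, 0.1617, 0.1263]
eef_rot: [0.623, 0.782, -0.0, -0.0]
ft_force: [0.1, -0.3, -5.1]
width: 0.0308
grip_force: 45.0
```

The force turned to a pull (-5 N), so it has clicked. I'll keep pressing.

Emit:
arm_command --steps '[{"slide": [0, 0, -0.001], "rot": [0, 0, 0], "grip": 0}, {"slide": [0, 0, -0.001], "rot": [0, 0, 0], "grip": 0}, {"slide": [0, 0, -0.001], "rot": [0, 0, 0], "grip": 0}, {"slide": [0, 0, -0.001], "rot": [0, 0, 0], "grip": 0}, {"slide": [0, 0, 0], "rot": [0, 0, 0], "grip": 0}, {"slide": [0, 0, 0], "rot": [0, 0, 0], "grip": 0}, {"slide": [0, 0, 0], "rot": [0, 0, 0], "grip": 0}, {"slide": [0, 0, 0], "rot": [0, 0, 0], "grip": 0}]'

```text
time: 17.35
ee_pos: [0.5803, 0.1617, 0.1227]
eef_rot: [0.623, 0.782, 0.0, 0.0]
ft_force: [-0.9, -0.9, 3.8]
width: 0.0311
grip_force: 45.0
```

Emit:
arm_command --steps '[{"slide": [0, 0, -0.0005], "rot": [0, 0, 0], "grip": 0}, {"slide": [0, 0, -0.0005], "rot": [0, 0, 0], "grip": 0}, {"slide": [0, 0, -0.0004], "rot": [0, 0, 0], "grip": 0}, {"slide": [0, 0, 0], "rot": [0, 0, 0], "grip": 0}, {"slide": [0, 0, 0], "rot": [0, 0, 0], "grip": 0}, {"slide": [0, 0, 0], "rot": [0, 0, 0], "grip": 0}, {"slide": [0, 0, 0], "rot": [0, 0, 0], "grip": 0}, {"slide": [0, 0, 0], "rot": [0, 0, 0], "grip": 0}]'

```text
time: 18.35
ee_pos: [0.5803, 0.1617, 0.1215]
eef_rot: [0.623, 0.782, 0.0, 0.0]
ft_force: [-0.8, -1.9, 6.4]
width: 0.0312
grip_force: 45.0
```

Emit:
arm_command --steps '[{"slide": [0, 0, -0.0005], "rot": [0, 0, 0], "grip": 0}, {"slide": [0, 0, 0], "rot": [0, 0, 0], "grip": 0}, {"slide": [0, 0, 0], "rot": [0, 0, 0], "grip": 0}, {"slide": [0, 0, 0], "rot": [0, 0, 0], "grip": 0}, {"slide": [0, 0, 0], "rot": [0, 0, 0], "grip": 0}, {"slide": [0, 0, 0], "rot": [0, 0, 0], "grip": 0}, {"slide": [0, 0, 0], "rot": [0, 0, 0], "grip": 0}, {"slide": [0, 0, 0], "rot": [0, 0, 0], "grip": 0}]'

```text
time: 19.35
ee_pos: [0.5803, 0.1617, 0.1211]
eef_rot: [0.623, 0.782, 0.0, 0.0]
ft_force: [-1.8, -1.9, 7.1]
width: 0.0313
grip_force: 45.0
```

```bash
python3 - <<'E'
from h import *
w=eyes.camera("wrist");b=eyes.camera("side");a=eyes.camera("scene")
f=[cv2.resize(p["pixels"][c[1]:c[3],c[0]:c[2],::-1],(400,300),interpolation=cv2.INTER_CUBIC) for p,c in((w,(130,0,390,195)),(b,(180,130,280,205)),(a,(260,180,380,270)))]
cv2.imwrite("pics/f.png",np.hstack(f[:2]));s=sensors.read_state();print(s["ft_force"],s["ee_pos"])
E
```

```text
[-1.73205867 -1.18686522  6.74860863] [0.58034765 0.16174546 0.12111096]
```

View pics/f.png

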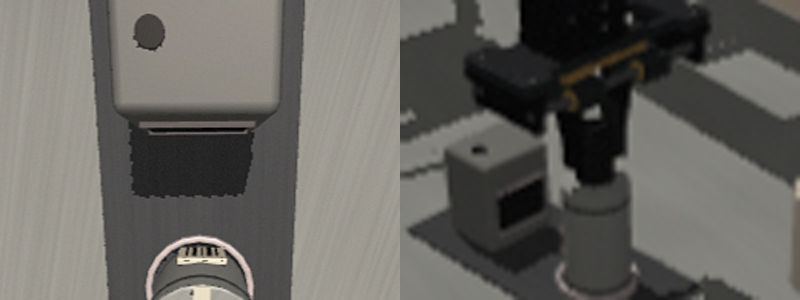

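The picture shows the plate at (202,255) directly below the window at (203,128), with the cap seated and pressed at about 7 N. I'm handing the job in.

```bash
python3 -c "
from h import *
print(order.close_job())"
```

```text
the job is handed in; nothing more can be done
None
```

I handed the job in at about 19.5 s of the 67 s limit, but the interface returned no verdict. The plate faces the scanner to within about 1°. The cap clicked on, and the gripper still holds it at 45 N, pressing down with about 7 N. From the arm's height I put the valve pin at about 3.5 mm in (not measured directly).

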